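Run a plug gauge under the code reader

ROBOT

A 6-joint arm with a two-finger parallel gripper is mounted at the origin on a cart in front of the work surface, level with it; the furniture and walls round the work are solid. World frame = base frame: x ahead of the robot, y to its left, z up, the work surface at z = 0. Lengths are in m, angles in rad, forces in N, time in s.
With the tool pointing down it reaches from about 0.325 to 0.75 m from the base axis. Payload 7.6 kg.
Tool frame: the origin (TCP) lies at the very end of the fingers, on their centre line; the grasp point (between the pads) lies 19 mm behind it (tcp_to_grasp is the distance from the TCP to the grasp point, in m); z points along the fingers, y is the direction in which the jaws open and shut (so a half turn about z gives the same grasp; the last joint's range is limited). The gripper opens to 85 mm and grips with 20 to 120 N. Pads are 22 mm wide; open, the fingers measure 114 mm over their backs; the gripper's body (76 mm by 85 mm) begins 54 mm behind the grasp point. The pads swing forward as they close: fully open they stand 13 mm farther back than shut.
Start: joints at [1.248, 0.052, 1.401, -0, 1.689, -0.07], TCP at [0.131, 0.508, 0.198] pointing down, gripper open.
Joint ranges: [-2.9, 2.9], [-0.91, 2.17], [0.12, 2.37], [-1.06, 4.2], [0.26, 2.73], [-2.93, 2.93]. Speed limits (rad/s): [2.57, 2.57, 3.01, 3.14, 3.14, 3.14].

INTERFACE

Orientations are given as a unit quaternion [x, y, z, w].
In Python, from bench import * gives the robot as it stands.
- The arm moves only by the tool arm_command, never from a script. Its argument "rows" is a list that holds one entry, the list of rows, each a list of 5 numbers: the opening, from -1 (shut) to 1 (fully open), then the shift along the tool's x, y, z in m, then the turn about the tool's z in rad. In form: [[[gripper, x, y, z, twist], ...]]. A call has exactly 5 rows; each row shifts and turns the commanded pose from where the row before left it, along the tool's axes as they then stand; what a row does not reach is not made up. A row lasts 1/8 s, in which the tool goes at most 62.5 mm and 10.7 degrees, less where a joint would pass 70% of its speed; a pose out of reach is approached as far as the arm can. A call with a gripper value outside its range is refused whole. The fingers move at their own pace and stop on an object; "newtons" is the grip in N (left out, the last holds). Time passes only in rows, so rows that do not move let the fingers close, or fill a call up. It gives the time, the measured TCP pose, the force and the opening at its end, in the units of the state.
- state(): the state, without advancing time (a new reading comes with each control period).
- get_image(name): name is "scene" or "top" or "wrist"; returns a dict with "img" (400x640x3 uint8, red, green, blue), "vertical_fov" (degrees; the focal length in pixels is half the picture's height over the tangent of half this angle, whatever the lens; pixels are square), "cx", "cy" (the principal point, pixels), "k1" (the pictures are not rectified: a ray, as slopes to the right and down, at radius r is drawn at 1 + k1 r^2 times it, then the intrinsics apply), "world_from_camera" (4x4, takes a point from camera to world coordinates). Camera axes: x right, y down, z forward; pixel columns grow to the right and rows downward; lengths in m; the calibration is good to about 2 mm. A picture is of the moment at which its call begins. There is no depth.
- hand_in(): hands the job in, once; it reports no verdict.
Trained networks look in the newest picture that a camera, given by its name, has taken for a name from the list of things; names that differ only in an ending like _2 or _b are one class to them, and where a whole thing is asked for, a point or a joint stands for the part that bears it (a point fixed in the world has none). Each returns a list of dicts, best first, with "conf" (0 to 1); they miss things now and then, are a little off and sometimes report something else, mostly with a low value. They report only what shows in the picture. A call takes as long as a camera call. They do not tell look-alikes from the thing itself.
- recognise(camera, query): "xyz" ([x, y, z] in m, in world coordinates, good to about 4 mm: the middle of the surface that is visible of it).
The state is a dict: "time_s": time; "joint_pos": joint angles; "qvel": joint speeds; "effort": joint torques, N m; "ee_pos": TCP position; "ee_rot": TCP orientation; "wrist_force": force on the tool from outside, world axes, zero at the start; "ft_torque": the same for the moment, N m; "opening": opening from 0.0 (shut) to 1.0 (fully open).
Only numpy, scipy, OpenCV 4.12 (cv2) and the standard library are available. Lean on these libraries where they do the work, as an engineer would, in place of code of your own. Each camera call takes 0.05 s, during which the arm holds its last target. There are 200 camera calls.

TASK

Read the plug gauge's code at the reader station: swing the stop lever fully out of the lane, lay the plug gauge lengthwise in the lane in front of the tunnel (either end first) and push it under the reader head until it is fully home against the end stop. Then swing the stop lever fully shut behind it and press the button on the trigger box all the way down, let go, and leave the other things where they are.

Things in the scene. Friction and masses are not known exactly. Their poses are not given: they have to be found in the camera images.
- reader_station: Fixed reader station: grey base plate (x -138 to +128, y -57 to +103, 8 mm thick) with an aluminium tunnel, black reader head on its roof. Origin: on the bench below the middle of the tunnel's mouth; +x runs along the lane into the tunnel. Tunnel outside: x 0 to 100, y +-37.5, 41 mm high, 57 with the head. A gauge that is home has its middle at x = 40 and its rear end 8 mm out of the mouth.
- tunnel_mouth (a point): Middle of the lane's floor at the tunnel's mouth, 8 mm above the bench; axes as the station's. Lane centred on y = 0 between rails 8 mm high above its floor: 27 mm wide from x = -32 to 0, then a funnel, about 45 mm wide at x = -117 mm. Tunnel inside 27 mm wide, 23 mm high; its end stop is at x = 88 mm.
- stop_lever (a joint): Angle of the stop lever, a flat steel crank on a vertical pivot. 0 = shut: blade (94 x 10 mm, 10 to 18 mm above the lane floor) crosses the lane, its side 13 mm before the mouth; handle arm points to station -x. Grows to 1.5 clockwise seen from above: handle arm to station +y, blade clear of the lane along -x. Stays where left (0.08 N m, about 1 N at the knob). Starts at 0 to 0.4.
- lever_pivot (a point): The lever's pivot, at station x = -18, y = +75 mm, 25 mm above the bench; axes as the station's.
- lever_knob (a point): Centre of the top of the lever's upright black round knob, 14 mm thick and 44 mm tall (18 to 62 mm above the bench), 70 mm from the pivot; can be pinched from above or pushed sideways. It moves with the lever; this point is 62 mm above the bench.
- gauge: The plug gauge: a steel rod-like gauge with a green band and a slimmer stub at one end, 96 mm long, 19 mm wide and high, 0.08 to 0.15 kg, lying on the bench. Origin: centre of its underside; its y axis runs along its length.
- trigger_box: Fixed grey box 70 x 60 mm, 22 mm high, with the round button in the middle of its top. Origin: centre of underside.
- read_button_top (a point): Centre of the top of the round grey push button, 28 mm across, 44 mm above the bench; press straight down.
- read_button (a joint): Travel of the button: 0 = up, 0.006 m = fully down (5 N); springs back.
- test_plug: dark connector plug, 19 x 55 x 19 mm, lying; bystander. Origin: centre of underside; long axis y
- marker: marker pen, 14 x 135 x 16 mm, lying; bystander. Origin: centre of underside; long axis y
- ring_gauge: flat steel ring, 40 mm across, 14 mm high; bystander
- tape: roll of adhesive tape lying flat, 66 mm across, 19 mm high; bystander
- swab_jar: small jar of swabs, 45 mm across, 78 mm high; bystander
- cap_bin: small open bin, 64 x 94 x 34 mm; bystander
Things that resemble listed ones, but are neither listed nor needed, are in the scene too. Leave any orange or pink look-alike of the gauge alone.

How it is judged:
On the way, in this order (a step that is already met when the one before it is completed fails the run):
1. the stop lever is swung out of the lane (value of joint stop_lever above 1.3 rad), for 0.1 s.
2. the gauge lies lengthwise in the lane, in front of the tunnel or entering it (y of gauge in the frame of reader_station between -0.008 and 0.008 m and z of gauge in the frame of reader_station between 0.004 and 0.014 m and angle between the y axis of gauge and the x axis of reader_station, either way round below 0.2 rad and x of gauge in the frame of reader_station between -0.12 and 0.02 m), for 0.1 s.
3. the gauge has been pushed under the reader head, home against the end stop (y of gauge in the frame of reader_station between -0.006 and 0.006 m and z of gauge in the frame of reader_station between 0.004 and 0.013 m and angle between the y axis of gauge and the x axis of reader_station, either way round below 0.12 rad and x of gauge in the frame of reader_station between 0.034 and 0.045 m), for 0.2 s.
4. the stop lever is shut behind the gauge (all of step 3 and value of joint stop_lever below 0.12 rad), for 0.2 s.
5. the button is pressed down (all of step 4 and value of joint read_button above 0.0045 m), for 0.05 s.
At the end, for the whole second after the job is handed in: The gauge lies at rest in the tunnel within 6 mm of the end stop (middle at station x 34 to 45 mm, y within 6 mm, on the lane's floor, in line within 0.12 rad); the stop lever is shut (below 0.12 rad); the button has come up again (below 2 mm) (all of step 4 and value of joint read_button below 0.002 m and linear speed of gauge below 0.01 m/s); the robot touches nothing.
It fails at once if a bystander (test_plug, marker, ring_gauge, tape, swab_jar, cap_bin) is moved more than 30 mm (distance of any of test_plug, marker, ring_gauge, tape, swab_jar, cap_bin from where it was at the start of the episode above 0.03 m).
It also fails if it takes over 72 s, if anything falls off the work surface, if the arm or the gripper's body presses on something with over 40 N, if the wrist force passes 120 N, or if a joint passes its speed limit or range.

## Working session

There is one attempt and no reset: what is moved stays moved. The work goes in short steps, Python scripts to look and compute and a tool call to move; the robot and the scene stay as the last step left them, time stands still between calls to the robot, and variables do not carry over. Pictures are saved under pics/ and viewed, about 8 in all and at most 12, crops included, and the job is handed in when it is done.

Besides the shell and the picture viewer there is one more tool, called after ">>>" by a JSON object that holds its "op" and its "data". arm_command: Moves the arm, as the interface text tells. Its arguments: {"type":"object","properties":{"rows":{"type":"array","items":{"type":"array","items":{"type":"array","items":{"type":"number"}}}},"newtons":{"type":"number"}},"required":["rows"]}

```bash
mkdir -p pics; cat > h.py <<'E'
from bench import *
import numpy as np, cv2
from scipy.spatial.transform import Rotation as R
def cam(n):
    return get_image(n)
def f_of(d): return d["img"].shape[0]/2/np.tan(np.radians(d["vertical_fov"])/2)
def px2w(d,u,v,z):
    f=f_of(d); x=(u-d["cx"])/f; y=(v-d["cy"])/f
    rd=np.hypot(x,y); r=rd
    for _ in range(30): r=rd/(1+d["k1"]*r*r)
    s=r/rd if rd>0 else 1
    T=np.array(d["world_from_camera"]); ray=T[:3,:3]@np.array([x*s,y*s,1]); o=T[:3,3]
    return o+ray*(z-o[2])/ray[2]
def w2px(d,p):
    T=np.array(d["world_from_camera"]); c=T[:3,:3].T@(np.array(p)-T[:3,3])
    x,y=c[:2]/c[2]; k=1+d["k1"]*(x*x+y*y); f=f_of(d)
    return np.array([x*k*f+d["cx"],y*k*f+d["cy"]])
def save(d,n,crop=None,s=1):
    im=d["img"]
    if crop: a,b,c,e=crop; im=im[b:e,a:c]
    cv2.imwrite("pics/"+n,cv2.resize(im[:,:,::-1].copy(),None,fx=s,fy=s,interpolation=cv2.INTER_CUBIC))
E
python3 - <<'E'
from h import *
import pickle
for n in ["top","scene"]:
    d=cam(n); save(d,n+"0.png"); pickle.dump(d,open(n+"0.pkl","wb"))
    print(n,np.round(d["world_from_camera"],3).tolist(),d["vertical_fov"],d["k1"])
    for q in ["reader_station","stop_lever","lever_knob","gauge","trigger_box","read_button_top","test_plug","marker","ring_gauge","tape","swab_jar","cap_bin"]:
        print(q,[(np.round(r["xyz"],3).tolist(),round(r["conf"],2),np.round(w2px(d,r["xyz"])).tolist()) for r in recognise(n,q)[:4]])
s=state();print(s)
E
```

```text
top [[-0.006, -0.986, 0.167, 0.364], [-1.0, 0.005, -0.006, 0.013], [0.005, -0.167, -0.986, 1.173], [0.0, 0.0, 0.0, 1.0]] 54.076550067334246 0.0318259589414611
reader_station [([0.596, 0.086, 0.028], 0.7, [295.0, 184.0]), ([0.613, 0.043, 0.008], 0.64, [309.0, 179.0])]
stop_lever [([0.597, 0.087, 0.026], 0.71, [295.0, 183.0])]
lever_knob [([0.595, 0.086, 0.029], 0.49, [295.0, 184.0])]
gauge [([0.428, -0.412, 0.016], 0.74, [464.0, 240.0]), ([0.472, -0.164, 0.015], 0.64, [379.0, 225.0]), ([0.369, -0.271, 0.018], 0.49, [417.0, 260.0]), ([0.545, -0.402, 0.016], 0.43, [458.0, 200.0])]
trigger_box [([0.605, -0.238, 0.019], 0.66, [403.0, 181.0])]
read_button_top []
test_plug [([0.469, -0.286, 0.014], 0.47, [420.0, 226.0])]
marker [([0.439, 0.295, 0.013], 0.46, [224.0, 238.0])]
ring_gauge [([0.616, 0.295, 0.015], 0.41, [225.0, 178.0])]
tape [([0.714, -0.392, 0.021], 0.73, [452.0, 145.0])]
swab_jar [([0.711, 0.318, 0.034], 0.49, [217.0, 146.0])]
cap_bin [([0.631, 0.447, 0.02], 0.55, [174.0, 173.0])]
scene [[0.633, -0.349, 0.691, -0.566], [-0.774, -0.263, 0.577, -0.929], [-0.02, -0.899, -0.437, 
[... 969 characters left out ...]
0.016, 0.01], 0.65, [326.0, 213.0])]
{'time_s': 1.3, 'joint_pos': array([ 1.24769476e+00,  5.22071176e-02,  1.40066702e+00, -8.37411400e-06,
        1.68862351e+00, -7.02452368e-02]), 'qvel': array([-0.00100735,  0.00145804, -0.00106477, -0.00040172,  0.00081761,
        0.00019956]), 'effort': array([ 1.60948530e-03, -3.81538618e+01, -3.60307145e+01,  7.21379411e-05,
        2.38671146e-04,  1.19197085e-05]), 'ee_pos': array([0.1313006 , 0.50834398, 0.19783627]), 'ee_rot': array([1.26092114e-01, 9.92018536e-01, 4.57716774e-05, 1.33596995e-05]), 'wrist_force': array([0.06613467, 0.21588806, 0.10833464]), 'ft_torque': array([0.04424654, 0.03474491, 0.03277879]), 'opening': 0.9996755413593841}
```

View pics/top0.png

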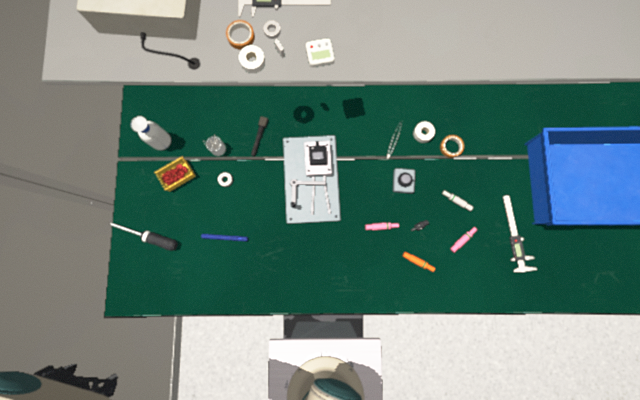

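View pics/scene0.png

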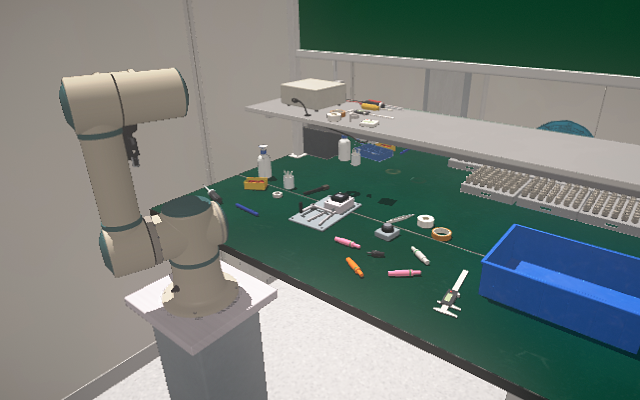

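Top view: the gauge-like things are pink (380,226), pink (463,240), orange (419,262) and a whitish one (457,200). The whitish one at (457,200) fits the gauge, because it is neither pink nor orange. I'll confirm it in an enlarged crop, together with the station.

```bash
python3 - <<'E'
from h import *
import pickle
d=pickle.load(open("top0.pkl","rb")); im=d["img"][:,:,::-1]
r=lambda a,b,c,e,s: cv2.resize(im[b:e,a:c].copy(),None,fx=s,fy=s,interpolation=cv2.INTER_CUBIC)
A=r(278,130,348,228,6); B=r(436,180,484,229,7.7)
h=min(A.shape[0],B.shape[0]); B=cv2.copyMakeBorder(B,0,max(0,A.shape[0]-B.shape[0]),0,0,cv2.BORDER_CONSTANT)[:A.shape[0]]
cv2.imwrite("pics/c1.png",np.hstack([A,B])); print(A.shape,B.shape)
# gauge blob
hsv=cv2.cvtColor(im.copy(),cv2.COLOR_BGR2HSV); print(hsv[196:206:2,450:470:3].tolist())
print(f_of(d),d["cx"],d["cy"])
E
```

```text
(588, 420, 3) (588, 370, 3)
[[[18, 19, 232], [52, 48, 224], [26, 23, 187], [75, 104, 86], [81, 228, 75], [81, 201, 80], [81, 203, 79]], [[20, 29, 220], [58, 63, 215], [16, 11, 255], [16, 29, 226], [77, 110, 81], [81, 222, 77], [82, 215, 77]], [[62, 42, 86], [23, 27, 215], [20, 12, 251], [19, 11, 253], [18, 27, 235], [72, 66, 97], [80, 198, 81]], [[81, 221, 75], [62, 45, 91], [14, 31, 221], [20, 12, 249], [20, 9, 252], [20, 22, 241], [80, 176, 74]], [[81, 204, 75], [81, 227, 73], [68, 61, 80], [15, 28, 199], [17, 14, 250], [16, 11, 252], [26, 21, 197]]]
391.87471933898024 321.90488260071805 196.42401563345996
```

View pics/c1.png

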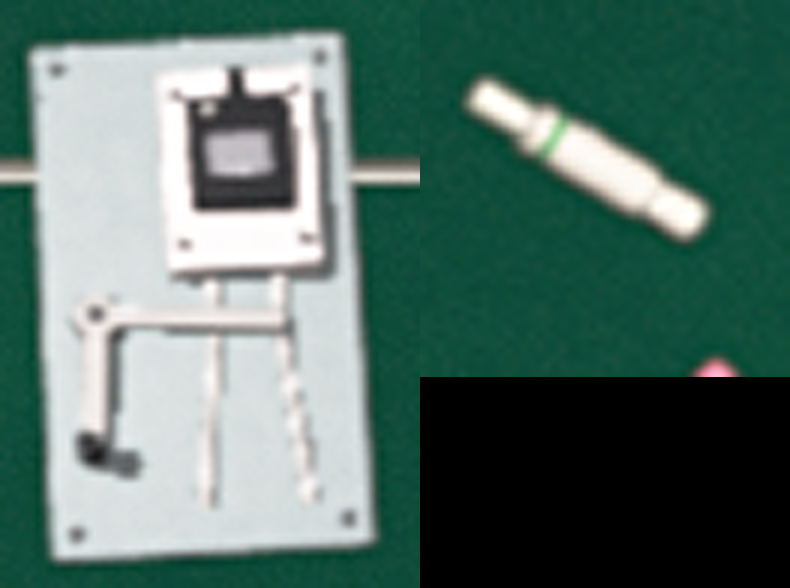

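```bash
cat >> h.py <<'E'
def fit_station(d,px,loc):
    """px pixels, loc station xyz -> x,y,yaw"""
    from scipy.optimize import least_squares
    W=np.array([px2w(d,u,v,l[2])[:2] for (u,v),l in zip(px,loc)]); L=np.array(loc)[:,:2]
    def res(p):
        c,s=np.cos(p[2]),np.sin(p[2]); return (L@np.array([[c,s],[-s,c]])+p[:2]-W).ravel()
    o=least_squares(res,[.6,0,0]); return o.x,o.fun.reshape(-1,2)*1000
def st2w(p,q):
    c,s=np.cos(p[2]),np.sin(p[2]); return np.array([p[0]+c*q[0]-s*q[1],p[1]+s*q[0]+c*q[1]])
def plan(x,y,z,yaw=None,s=None):
    """tool-frame shift (after the twist) and twist to reach world x,y,z, tool-y dir = yaw (mod pi)"""
    s=s or state(); Rm=R.from_quat(s["ee_rot"]).as_matrix(); tw=0
    cur=np.arctan2(Rm[1,1],Rm[0,1])
    if yaw is not None:
        tw=-((yaw-cur+np.pi/2)%np.pi-np.pi/2)
    R2=Rm@R.from_rotvec([0,0,tw]).as_matrix()
    return dict(twist=round(tw,4),shift=np.round(R2.T@(np.array([x,y,z])-s["ee_pos"]),4).tolist(),curyaw=round(cur,4),pos=np.round(s["ee_pos"],4).tolist(),j6=round(s["joint_pos"][5],3))
def gauge_fit(d,box,z=0.0095):
    a,b,c,e=box; hsv=cv2.cvtColor(d["img"][b:e,a:c].copy(),cv2.COLOR_RGB2HSV)
    m=((hsv[...,2]>130)&((hsv[...,1]<110))).astype(np.uint8)
    n,l,st,_=cv2.connectedComponentsWithStats(m); k=1+np.argmax(st[1:,4])
    v,u=np.nonzero(l==k); P=np.array([px2w(d,i+a,j+b,z)[:2] for i,j in zip(u,v)])
    r=cv2.minAreaRect((P*1000).astype(np.float32)); B=cv2.boxPoints(r)
    e1,e2=B[1]-B[0],B[2]-B[1]; L=e1 if np.hypot(*e1)>np.hypot(*e2) else e2
    return np.array(r[0])/1000,r[1],np.arctan2(L[1],L[0])
E
python3 - <<'E'
from h import *
import pickle
d=pickle.load(open("top0.pkl","rb"))
p,r=fit_station(d,[(283,137.8),(335.2,135.5),(340.5,220.5),(286.7,223.3)],[(.128,.103,.008),(.128,-.057,.008),(-.138,-.057,.008),(-.138,.103,.008)])
print(p,r.round(1).tolist()); 
print("knob px",px2w(d,278+93/6,130+442/6,.062)," pivot",px2w(d,278+95/6,130+313/6,.026),st2w(p,(-.018,.075)))
print(gauge_fit(d,(436,180,484,222)))
c=px2w(d,404,180,.044); print("button",c)
print(plan(.45,.10,.2,p[2]+np.pi/2)); d=cam("wrist"); print(d["world_from_camera"],d["vertical_fov"])
E
```

```text
[0.62188781 0.01432686 0.04820293] [[0.1, -1.0], [1.1, 0.6], [-0.4, 0.5], [-0.7, -0.1]]
knob px [0.53067532 0.08719077 0.062     ]  pivot [0.60098933 0.08897482 0.026     ] [0.6002949  0.08837243]
(array([ 0.54705328, -0.40134369]), (99.62416076660156, 21.181812286376953), np.float32(1.0242124))
button [ 0.60204454 -0.23635055  0.044     ]
{'twist': np.float64(-0.3011), 'shift': [-0.2987, -0.4232, -0.0022], 'curyaw': np.float64(1.3179), 'pos': [0.1313, 0.5083, 0.1978], 'j6': np.float64(-0.07)}
[[ 2.49609198e-01  9.33420614e-01  2.57723117e-01  6.59172551e-02]
 [ 9.68346644e-01 -2.40562777e-01 -6.65907442e-02  5.24007506e-01]
 [-1.58584805e-04  2.66186978e-01 -9.63921401e-01  3.74181716e-01]
 [ 0.00000000e+00  0.00000000e+00  0.00000000e+00  1.00000000e+00]] 64.2700417737427
```

The crop confirms it: the white gauge with the green band and slim stub is at (457,200) in the top view. The station fits to about 1 mm. Next I move over the station.

>>> {"op": "arm_command", "data": {"rows": [[[1, 0, 0, 0, -0.15], [1, 0, 0, 0, -0.15], [1, -0.03, -0.04, 0, 0], [1, -0.03, -0.04, 0, 0], [1, -0.03, -0.04, 0, 0]]]}}

```text
time_s: 1.98
ee_pos: [0.2276, 0.3915, 0.1979]
ee_rot: [-0.024, 1.0, 0.0, 0.0]
wrist_force: [1.2, -0.6, 0.1]
opening: 0.998
```

>>> {"op": "arm_command", "data": {"rows": [[[1, -0.03, -0.04, 0, 0], [1, -0.03, -0.04, 0, 0], [1, -0.03, -0.04, 0, 0], [1, -0.03, -0.04, 0, 0], [1, -0.03, -0.04, 0, 0]]]}}

```text
time_s: 2.6
ee_pos: [0.387, 0.1986, 0.198]
ee_rot: [-0.024, 1.0, 0.0, 0.0]
wrist_force: [0.5, -0.9, 0.4]
opening: 0.999
```

>>> {"op": "arm_command", "data": {"rows": [[[1, -0.03, -0.04, 0, 0], [1, -0.03, -0.04, 0, 0], [1, -0.03, -0.04, 0, 0], [1, 0, 0, 0, 0], [1, 0, 0, 0, 0]]]}}

```text
time_s: 3.22
ee_pos: [0.4814, 0.0847, 0.1977]
ee_rot: [-0.023, 1.0, 0.0, -0.0]
wrist_force: [-1.1, 1.0, -0.3]
opening: 0.996
```

```bash
python3 - <<'E'
from h import *
import pickle
d=cam("wrist"); save(d,"w1.png"); pickle.dump(d,open("w1.pkl","wb")); s=state(); print(s["time_s"],s["ee_pos"],s["ee_rot"])
p=np.array([.6219,.0143,.0482])
for n,q in dict(TL=(.128,.103,.008),TR=(.128,-.057,.008),BR=(-.138,-.057,.008),BL=(-.138,.103,.008),tm1=(0,.0375,.041),tm2=(0,-.0375,.041),piv=(-.018,.075,.026)).items(): print(n,w2px(d,[*st2w(p,q[:2]),q[2]]).round(1))
print([(r["xyz"],r["conf"]) for r in recognise("wrist","lever_knob")])
E
```

```text
3.275 [0.48128329 0.08508727 0.19785624] [-2.40043349e-02  9.99711835e-01  1.96141665e-04 -1.86678094e-05]
TL [343.6 360.6]
TR [228.9 360.4]
BR [210.1 171.9]
BL [347.3 171.8]
tm1 [291.6 292.3]
tm2 [228.3 292.2]
piv [323.4 272.4]
[([0.6246, 0.4461, 0.0209], 0.74), ([0.598, 0.0846, 0.0253], 0.61)]
```

View pics/w1.png

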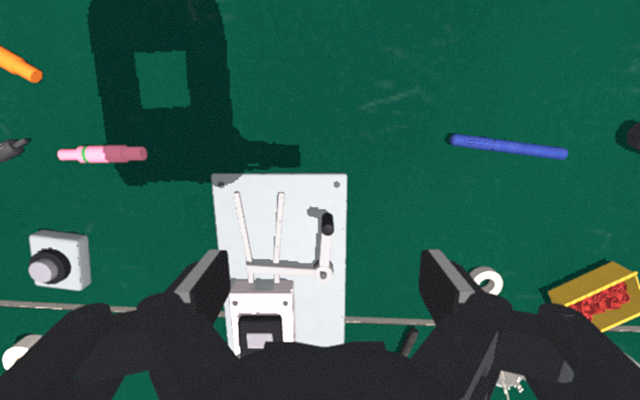

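The wrist view runs along +x downward. It shows the plate corners at (211,174) and (347,174), the pivot at (323,272) and the knob at (328,215–232). These are within 2 px of my prediction. I take one enlarged crop to refine them.

```bash
python3 - <<'E'
from h import *
import pickle
d=pickle.load(open("w1.pkl","rb")); save(d,"c2.png",(200,165,355,300),5)
E
```

```text
(no output)
```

View pics/c2.png

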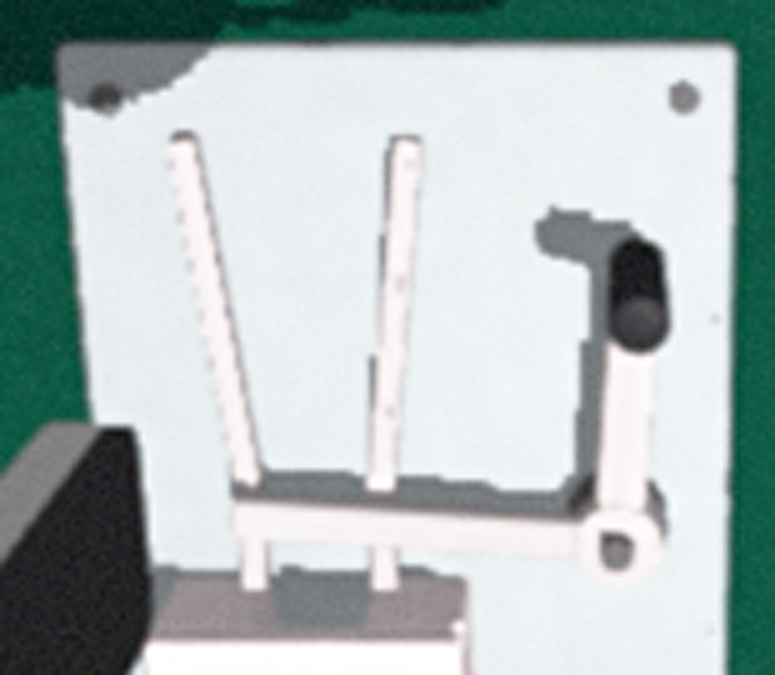

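```bash
python3 - <<'E'
from h import *
import pickle
d=pickle.load(open("w1.pkl","rb"))
p,r=fit_station(d,[(211.4,173.8),(347.4,173.8),(293,293),(229.4,293),(323.2,274.6)],[(-.138,-.057,.008),(-.138,.103,.008),(0,.0375,.041),(0,-.0375,.041),(-.018,.075,.027)])
print(p,r.round(1).tolist())
k=px2w(d,327.6,229.6,.062); v=st2w(p,(-.018,.075)); print("knob",k,"pivot",v,"r",np.hypot(*(k[:2]-v)))
print("ang",np.arctan2(k[1]-v[1],-(k[0]-v[0]))+p[2])
print(plan(k[0],k[1],.032,p[2]+np.pi/2)); 
E
```

```text
[0.62364925 0.01515762 0.04749491] [[-0.4, -0.4], [-0.6, 0.7], [0.9, -0.8], [0.7, -0.5], [-0.6, 1.0]]
knob [0.53141996 0.08960421 0.062     ] pivot [0.60210877 0.08921846] r 0.07068986381395942
ang 0.05295184985736796
{'twist': np.float64(0.001), 'shift': [-0.0503, 0.0019, 0.166], 'curyaw': np.float64(1.6193), 'pos': [0.4812, 0.0853, 0.198], 'j6': np.float64(-1.52)}
```

>>> {"op": "arm_command", "data": {"rows": [[[1, -0.05, 0.002, 0.03, 0], [1, 0, 0, 0.05, 0], [0.6, 0, 0, 0.05, 0], [0.3, 0, 0, 0.036, 0], [0.3, 0, 0, 0, 0]]], "newtons": 40}}

```text
time_s: 3.95
ee_pos: [0.529, 0.0896, 0.0292]
ee_rot: [-0.024, 1.0, -0.0, -0.003]
wrist_force: [0.6, 1.1, 1.2]
opening: 0.647
```

>>> {"op": "arm_command", "data": {"rows": [[[-1, 0, 0, 0, 0], [-1, 0, 0, 0, 0], [-1, 0, 0, 0, 0], [-1, 0, 0, 0, 0], [-1, 0, 0, 0, 0]]]}}

```text
time_s: 4.58
ee_pos: [0.5316, 0.0887, 0.032]
ee_rot: [-0.024, 1.0, 0.0, 0.0]
wrist_force: [0.3, -0.1, 0.2]
opening: 0.003
```

```bash
python3 - <<'E'
from h import *
import pickle
d=cam("wrist"); pickle.dump(d,open("w2.pkl","wb")); save(d,"w2.png",(180,160,420,380),2.7)
p=np.array([.6230,.0150,.0476])
t=state()["ee_pos"]; print(t,w2px(d,t),"knob a=.05",[w2px(d,[*st2w(p,(-.018-.07*np.cos(a),.075+.07*np.sin(a))),.062]).round(1) for a in(0,.05,.3)])
E
```

```text
[0.5315629  0.08873948 0.03188243] [326.01877574 231.04988684] knob a=.05 [array([320.3, 252.4]), array([327.3, 252.5]), array([361.5, 258.1])]
```

View pics/w2.png

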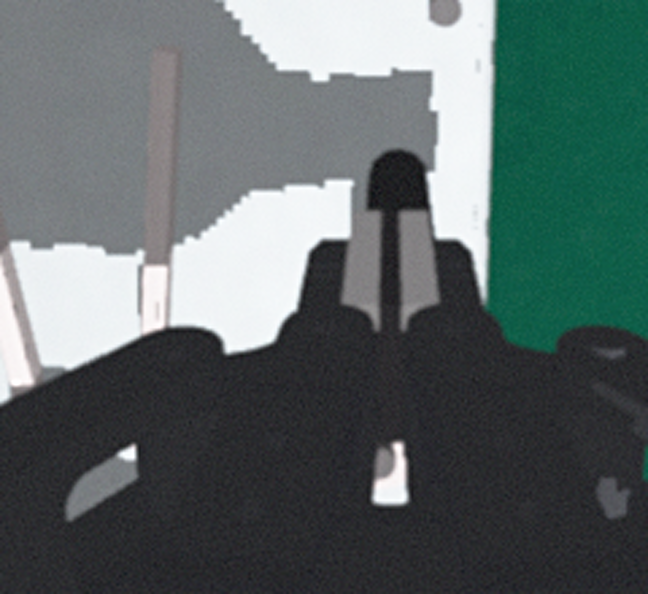

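```bash
python3 - <<'E'
from h import *
import pickle
d=pickle.load(open("w2.pkl","rb")); p=np.array([.6230,.0150,.0476])
kc=st2w(p,(-.018-.07*np.cos(.05),.075+.07*np.sin(.05)));print("knobxy",kc)
for z in (.018,.032,.062):
    print(z,[w2px(d,[kc[0]+dx,kc[1]+dy,z]).round(1).tolist() for dx,dy in((-.007,0),(0,-.007),(0,.007),(-.011,0))])
print("piv",w2px(d,[*st2w(p,(-.018,.075)),.026]))
g=cv2.cvtColor(d["img"],cv2.COLOR_RGB2GRAY); print(g[210:300:3,327].tolist()); print(g[245,295:360].tolist()); print(g[228,300:355].tolist())
E
```

```text
knobxy [0.53145194 0.08922657]
0.018 [[327.2, 212.5], [315.6, 222.5], [337.7, 223.5], [327.5, 206.4]]
0.032 [[327.5, 219.8], [315.0, 230.5], [338.7, 231.5], [327.8, 213.2]]
0.062 [[328.1, 239.5], [313.3, 251.9], [341.3, 253.1], [328.5, 231.9]]
piv [321.29204933 325.75837069]
[125, 130, 39, 25, 29, 30, 30, 36, 22, 35, 77, 71, 62, 64, 63, 57, 45, 52, 48, 49, 44, 50, 55, 57, 42, 40, 42, 51, 47, 43]
[245, 245, 245, 245, 246, 246, 245, 246, 245, 245, 244, 245, 248, 246, 227, 150, 121, 130, 125, 130, 127, 130, 128, 133, 127, 113, 63, 37, 33, 34, 29, 40, 69, 106, 127, 131, 131, 132, 126, 132, 130, 131, 130, 123, 102, 129, 220, 249, 247, 245, 245, 245, 246, 244, 245, 244, 244, 244, 247, 244, 243, 243, 243, 239, 215]
[207, 247, 248, 248, 247, 247, 246, 249, 249, 245, 211, 148, 125, 124, 126, 113, 69, 35, 27, 29, 30, 35, 27, 27, 32, 34, 25, 30, 30, 32, 34, 21, 32, 34, 36, 26, 26, 54, 136, 221, 245, 244, 243, 243, 244, 244, 244, 246, 246, 244, 245, 245, 244, 244, 245]
```

>>> {"op": "arm_command", "data": {"rows": [[[0.2, 0, 0, 0, 0], [0.2, 0, 0, 0, 0], [0.2, 0, 0, 0, 0], [0.2, 0, 0, 0, 0], [0.2, 0, 0, 0, 0]]]}}

```text
time_s: 5.25
ee_pos: [0.5315, 0.0888, 0.0318]
ee_rot: [-0.024, 1.0, 0.0, -0.0]
wrist_force: [-0.1, -0.5, 0.2]
opening: 0.6
```

```bash
python3 - <<'E'
from h import *
import pickle
d=cam("wrist"); pickle.dump(d,open("w3.pkl","wb")); save(d,"w3.png",(180,160,480,380),2.6)
E
```

```text
(no output)
```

View pics/w3.png

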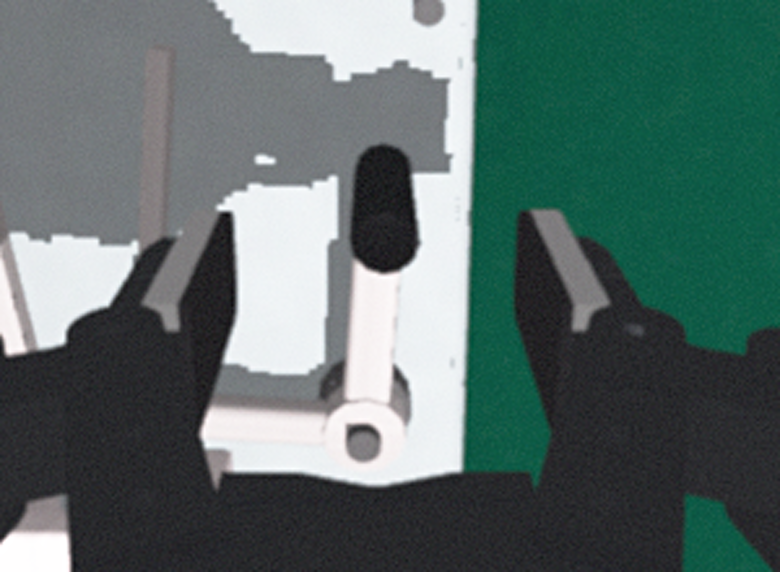

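The knob stands where I predicted it. The fingers closed above it: the pad separation and tip position in the picture put the real fingertips about 35 mm higher than the reported TCP. Lowering 20 mm is safe under either reading, and closing there will test it.

>>> {"op": "arm_command", "data": {"rows": [[[0.2, 0, 0, 0.01, 0], [0.2, 0, 0, 0.01, 0], [-1, 0, 0, 0, 0], [-1, 0, 0, 0, 0], [-1, 0, 0, 0, 0]]]}}

```text
time_s: 5.92
ee_pos: [0.5315, 0.0888, 0.0119]
ee_rot: [-0.024, 1.0, 0.0, -0.0]
wrist_force: [-0.4, 0.5, -0.4]
opening: 0.141
```

>>> {"op": "arm_command", "data": {"rows": [[[-1, 0, 0, 0, 0], [-1, 0, 0, 0, 0], [-1, 0, 0, 0, 0], [-1, 0, 0, 0, 0], [-1, 0, 0, 0, 0]]]}}

```text
time_s: 6.55
ee_pos: [0.5316, 0.0888, 0.0119]
ee_rot: [-0.024, 1.0, 0.0, 0.0]
wrist_force: [-0.8, 0.3, 1.8]
opening: 0.143
```

The opening of 0.143 means the knob is gripped, so the roughly 35 mm tip offset is confirmed. Now I swing the lever open along its arc.

>>> {"op": "arm_command", "data": {"rows": [[[-1, -0.0021, 0.0138, 0, 0], [-1, -0.0064, 0.0163, 0, 0], [-1, -0.0102, 0.0141, 0, 0], [-1, -0.0134, 0.0112, 0, 0], [-1, -0.0157, 0.0075, 0, 0]]]}}

```text
time_s: 7.18
ee_pos: [0.5772, 0.1537, 0.0119]
ee_rot: [-0.024, 1.0, -0.001, 0.0]
wrist_force: [3.7, -10.3, 0.8]
opening: 0.144
```

>>> {"op": "arm_command", "data": {"rows": [[[-1, -0.0137, 0.0031, 0, 0], [-1, -0.003, 0.0002, 0, 0], [-1, 0, 0, 0, 0], [-1, 0, 0, 0, 0], [-1, 0, 0, 0, 0]]]}}

```text
time_s: 7.8
ee_pos: [0.593, 0.1581, 0.012]
ee_rot: [-0.024, 1.0, 0.0, 0.0]
wrist_force: [3.8, -1.8, 0.6]
opening: 0.137
```

```bash
python3 - <<'E'
from h import *
s=state(); p=np.array([.6230,.0150,.0476]); v=st2w(p,(-.018,.075)); k=s["ee_pos"][:2]-v
print(s["ee_pos"],s["wrist_force"],s["opening"],"r",np.hypot(*k),"ang",np.arctan2(k[1],-k[0])+p[2])
E
```

```text
[0.59299473 0.15805309 0.01198941] [ 3.79475987 -1.77599531  0.55154729] 0.1371031438055047 r 0.0695108882911104 ang 1.4964297090771719
```

>>> {"op": "arm_command", "data": {"rows": [[[0, 0, 0, 0, 0], [0, 0, 0, 0, 0], [0, 0, 0, -0.03, 0], [0.2, 0, 0, -0.04, 0], [1, 0, 0, -0.04, 0]]]}}

```text
time_s: 8.43
ee_pos: [0.5922, 0.1582, 0.1227]
ee_rot: [-0.024, 1.0, 0.0, -0.001]
wrist_force: [0.6, 0.5, 0.5]
opening: 0.793
```

>>> {"op": "arm_command", "data": {"rows": [[[1, 0.0073, -0.0556, 0, 0], [1, 0.0073, -0.0556, 0, 0], [1, 0.0073, -0.0556, 0, 0], [1, 0.0073, -0.0556, 0, 0], [1, 0.0073, -0.0556, 0, 0]]]}}

```text
time_s: 9.05
ee_pos: [0.5689, -0.1228, 0.1218]
ee_rot: [-0.024, 1.0, 0.0, -0.0]
wrist_force: [1.2, 0.7, 0.2]
opening: 1.001
```

>>> {"op": "arm_command", "data": {"rows": [[[1, 0.0073, -0.0556, 0, 0], [1, 0.0073, -0.0556, 0, 0], [1, 0.0073, -0.0556, 0, 0], [1, 0.0073, -0.0556, 0, 0], [1, 0.0073, -0.0556, 0, 0]]]}}

```text
time_s: 9.68
ee_pos: [0.5458, -0.4021, 0.1216]
ee_rot: [-0.024, 1.0, 0.0, -0.0]
wrist_force: [0.4, 0.0, -0.1]
opening: 1.002
```

>>> {"op": "arm_command", "data": {"rows": [[[1, 0, 0, 0, 0.18], [1, 0, 0, 0, 0.18], [1, 0, 0, 0, 0.18], [1, 0, 0, 0, 0.18], [1, 0, 0, 0, 0.18]]]}}

```text
time_s: 10.3
ee_pos: [0.5461, -0.4004, 0.1214]
ee_rot: [0.416, 0.909, 0.0, -0.0]
wrist_force: [1.2, -0.1, 0.2]
opening: 1.004
```

>>> {"op": "arm_command", "data": {"rows": [[[1, 0, 0, 0, 0.18], [1, 0, 0, 0, 0.18], [1, 0, 0, 0, 0.18], [1, 0, 0, 0, 0.18], [1, 0, 0, 0, 0.18]]]}}

```text
time_s: 10.92
ee_pos: [0.5461, -0.4003, 0.1214]
ee_rot: [0.77, 0.638, 0.0, -0.001]
wrist_force: [0.5, 0.3, -0.6]
opening: 1.002
```

>>> {"op": "arm_command", "data": {"rows": [[[1, 0, 0, 0, 0.18], [1, 0, 0, 0, 0.18], [1, 0, 0, 0, 0], [1, 0, 0, 0, 0], [1, 0, 0, 0, 0]]]}}

```text
time_s: 11.55
ee_pos: [0.5462, -0.4008, 0.1217]
ee_rot: [0.87, 0.493, 0.0, -0.0]
wrist_force: [0.5, 0.1, 0.5]
opening: 1.0
```

```bash
python3 - <<'E'
from h import *
import pickle
d=cam("wrist"); pickle.dump(d,open("w4.pkl","wb")); save(d,"w4.png")
t=cam("top"); save(t,"t4.png",(278,130,348,228),6); pickle.dump(t,open("t4.pkl","wb"))
s=state(); print(s["time_s"],s["ee_pos"],s["joint_pos"].round(2))
print(w2px(d,[.546,-.4015,.0095]),plan(.546,-.4015,.12,-.547))
print([(r["xyz"],round(r["conf"],2),w2px(d,r["xyz"]).round()) for r in recognise("wrist","gauge")])
a=np.vstack([cv2.resize(d["img"],None,fx=.9,fy=.9),]);b=cv2.resize(t["img"][130:228,278:348],(214,300)); c=np.zeros((360,214,3),np.uint8); c[:300]=b
cv2.imwrite("pics/v4.png",np.hstack([a,c])[:,:,::-1])
E
```

```text
11.65 [ 0.5461514  -0.40083943  0.12175028] [-0.69  0.52  0.99  0.    1.63 -0.15]
[323.77020933 187.14174732] {'twist': np.float64(0.0061), 'shift': [-0.0006, 0.0002, 0.0018], 'curyaw': np.float64(-0.5409), 'pos': [0.5462, -0.4008, 0.1218], 'j6': np.float64(-0.147)}
[([0.4392, -0.4135, 0.0154], 0.73, array([235., 254.])), ([0.5506, -0.399, 0.0141], 0.63, array([327., 183.])), ([0.4754, -0.1945, 0.0174], 0.6, array([115.,  17.]))]
```

View pics/v4.png

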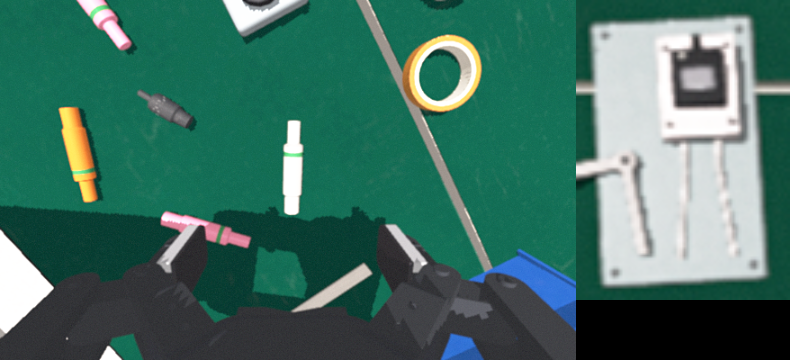

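The wrist view shows the white gauge with the green band at about (324,186) full-scale, and the lever stands open in the top crop. I fit its exact pose from the wrist picture.

```bash
python3 - <<'E'
from h import *
import pickle
d=pickle.load(open("w4.pkl","rb"))
c,sz,a=gauge_fit(d,(295,120,355,245),.0095); print(c,sz,a)
print(plan(c[0],c[1],-.028,a+np.pi/2))
E
```

```text
[ 0.53717126 -0.41797937] (64.152587890625, 20.258594512939453) 1.0229422
{'twist': np.float64(0.0067), 'shift': [-0.0193, 0.0013, 0.1498], 'curyaw': np.float64(-0.5411), 'pos': [0.5462, -0.4009, 0.1218], 'j6': np.float64(-0.147)}
```

The mask was split at the band, but the sideways position and angle are good to 1–2 mm. Before grasping I touch the free bench beside the gauge with shut fingers, to get the exact tip offset.

>>> {"op": "arm_command", "data": {"rows": [[[-1, -0.045, 0, 0, 0], [-1, -0.045, 0, 0, 0], [-1, 0, 0, 0.05, 0], [-1, 0, 0, 0.05, 0], [-1, 0, 0, 0.036, 0]]], "newtons": 40}}

```text
time_s: 12.32
ee_pos: [0.4988, -0.4773, -0.0171]
ee_rot: [0.871, 0.492, -0.0, -0.001]
wrist_force: [-0.4, -0.8, -0.3]
opening: 0.0
```

>>> {"op": "arm_command", "data": {"rows": [[[-1, 0, 0, 0.003, 0], [-1, 0, 0, 0, 0], [-1, 0, 0, 0, 0], [-1, 0, 0, 0.001, 0], [-1, 0, 0, 0.001, 0]]]}}

```text
time_s: 12.95
ee_pos: [0.5, -0.4782, -0.0185]
ee_rot: [0.871, 0.492, 0.0, 0.001]
wrist_force: [0.4, -0.5, -0.0]
opening: -0.004
```

>>> {"op": "arm_command", "data": {"rows": [[[-1, 0, 0, 0.001, 0], [-1, 0, 0, 0.001, 0], [-1, 0, 0, 0.001, 0], [-1, 0, 0, 0.001, 0], [-1, 0, 0, 0, 0]]]}}

```text
time_s: 13.58
ee_pos: [0.4997, -0.4779, -0.0234]
ee_rot: [0.871, 0.492, 0.0, -0.0]
wrist_force: [-0.1, -0.4, 0.5]
opening: 0.0
```

>>> {"op": "arm_command", "data": {"rows": [[[-1, 0, 0, 0.001, 0], [-1, 0, 0, 0.001, 0], [-1, 0, 0, 0.001, 0], [-1, 0, 0, 0.001, 0], [-1, 0, 0, 0, 0]]]}}

```text
time_s: 14.2
ee_pos: [0.4997, -0.4779, -0.0274]
ee_rot: [0.871, 0.492, -0.0, -0.0]
wrist_force: [0.6, 0.1, -0.2]
opening: -0.002
```

>>> {"op": "arm_command", "data": {"rows": [[[-1, 0, 0, 0.001, 0], [-1, 0, 0, 0.001, 0], [-1, 0, 0, 0.001, 0], [-1, 0, 0, 0, 0], [-1, 0, 0, 0, 0]]]}}

```text
time_s: 14.82
ee_pos: [0.4998, -0.478, -0.0302]
ee_rot: [0.871, 0.492, 0.0, 0.0]
wrist_force: [-0.2, -0.5, 0.1]
opening: -0.003
```

>>> {"op": "arm_command", "data": {"rows": [[[-1, 0, 0, 0.001, 0], [-1, 0, 0, 0.001, 0], [-1, 0, 0, 0.001, 0], [-1, 0, 0, 0, 0], [-1, 0, 0, 0, 0]]]}}

```text
time_s: 15.45
ee_pos: [0.4997, -0.478, -0.0333]
ee_rot: [0.871, 0.492, 0.0, -0.0]
wrist_force: [0.2, 0.2, 0.4]
opening: 0.003
```

>>> {"op": "arm_command", "data": {"rows": [[[-1, 0, 0, 0.001, 0], [-1, 0, 0, 0.001, 0], [-1, 0, 0, 0.001, 0], [-1, 0, 0, 0, 0], [-1, 0, 0, 0, 0]]]}}

```text
time_s: 16.08
ee_pos: [0.4999, -0.4781, -0.0334]
ee_rot: [0.871, 0.492, 0.0, 0.0]
wrist_force: [-6.3, 6.6, 13.7]
opening: -0.002
```

The shut tips touch at TCP z = −0.0335, so tip = TCP + 33.5 mm. Now the grasp.

>>> {"op": "arm_command", "data": {"rows": [[[1, 0, 0, -0.045, 0.006], [1, 0, 0, -0.045, 0], [1, 0.03, 0.001, 0, 0], [1, 0.03, 0, 0, 0], [1, 0.03, 0, 0, 0]]], "newtons": 50}}

```text
time_s: 16.7
ee_pos: [0.5479, -0.4009, 0.0538]
ee_rot: [0.872, 0.489, 0.0, 0.0]
wrist_force: [0.6, -0.6, -0.5]
opening: 1.0
```

>>> {"op": "arm_command", "data": {"rows": [[[1, 0, 0, 0.03, 0], [0.6, 0, 0, 0.03, 0], [0.2, 0, 0, 0.0235, 0], [-0.1, 0, 0, 0, 0], [-1, 0, 0, 0, 0]]]}}

```text
time_s: 17.32
ee_pos: [0.5481, -0.4022, -0.0283]
ee_rot: [0.872, 0.489, 0.0, 0.001]
wrist_force: [-3.8, 2.0, 1.3]
opening: 0.251
```

>>> {"op": "arm_command", "data": {"rows": [[[-1, 0, 0, 0, 0], [-1, 0, 0, 0, 0], [-1, 0, 0, 0, 0], [-1, 0, 0, 0, 0], [-1, 0, 0, 0, 0]]]}}

```text
time_s: 17.95
ee_pos: [0.5482, -0.4023, -0.028]
ee_rot: [0.872, 0.489, 0.001, 0.001]
wrist_force: [-1.1, 1.2, 6.4]
opening: 0.205
```

Gripped, but the upward 6 N suggests the tips rest on the bench. I regrip 7 mm higher so the fingers clear the lane rails.

>>> {"op": "arm_command", "data": {"rows": [[[-0.2, 0, 0, 0, 0], [-0.2, 0, 0, -0.008, 0], [-0.2, 0, 0, 0, 0], [-1, 0, 0, 0, 0], [-1, 0, 0, 0, 0]]]}}

```text
time_s: 18.58
ee_pos: [0.5476, -0.4018, -0.0214]
ee_rot: [0.872, 0.489, 0.0, 0.0]
wrist_force: [-0.8, -0.3, 2.3]
opening: 0.202
```

>>> {"op": "arm_command", "data": {"rows": [[[-1, 0, 0, 0, 0], [-1, 0, 0, 0, 0], [-1, 0, 0, -0.02, 0], [-1, 0, 0, -0.06, 0], [-1, 0, 0, -0.06, 0]]]}}

```text
time_s: 19.2
ee_pos: [0.547, -0.4013, 0.1201]
ee_rot: [0.872, 0.489, -0.0, -0.001]
wrist_force: [0.3, -0.6, -0.7]
opening: 0.196
```

>>> {"op": "arm_command", "data": {"rows": [[[-1, 0, 0, 0, 0.18], [-1, 0, 0, 0, 0.18], [-1, 0, 0, 0, 0.18], [-1, 0, 0, 0, 0.18], [-1, 0, 0, 0, 0.18]]]}}

```text
time_s: 19.82
ee_pos: [0.5474, -0.4016, 0.1189]
ee_rot: [0.998, 0.058, -0.0, -0.0]
wrist_force: [0.3, -0.7, -0.9]
opening: 0.204
```

```bash
python3 - <<'E'
from h import *
import pickle
d=cam("wrist"); pickle.dump(d,open("w5.pkl","wb")); save(d,"w5.png",(220,100,440,340),2.4)
p=np.array([.6230,.0150,.0476]); s=state(); print(s["time_s"],s["opening"],s["wrist_force"])
w=st2w(p,(-.065,0)); print(plan(w[0],w[1],.118,p[2]-np.pi/2))
E
```

```text
19.875 0.19781511388620934 [-0.35752531 -1.31199521 -1.19619037]
{'twist': np.float64(0.0622), 'shift': [0.0304, -0.4125, 0.001], 'curyaw': np.float64(-1.461), 'pos': [0.5474, -0.4016, 0.1189], 'j6': np.float64(0.774)}
```

View pics/w5.png

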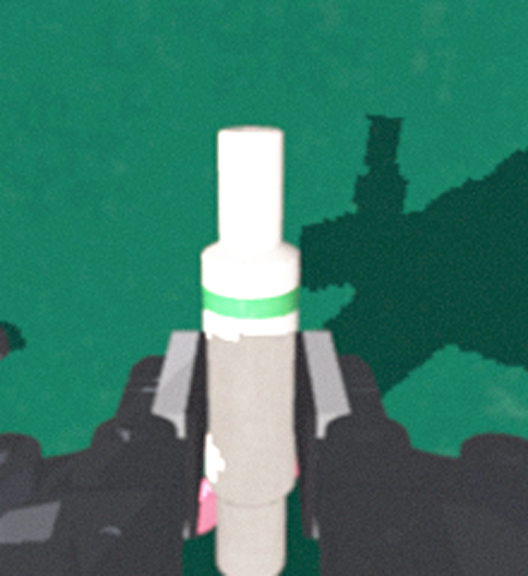

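The gauge is held straight, stub end toward tool −x. Now I carry it to the lane.

>>> {"op": "arm_command", "data": {"rows": [[[-1, 0, 0, 0, 0.062], [-1, 0.0038, -0.0516, 0, 0], [-1, 0.0038, -0.0516, 0, 0], [-1, 0.0038, -0.0516, 0, 0], [-1, 0.0038, -0.0516, 0, 0]]]}}

```text
time_s: 20.5
ee_pos: [0.5498, -0.1931, 0.119]
ee_rot: [0.999, 0.032, 0.0, -0.0]
wrist_force: [1.1, 0.0, -0.2]
opening: 0.2
```

>>> {"op": "arm_command", "data": {"rows": [[[-1, 0.0038, -0.0516, 0, 0], [-1, 0.0038, -0.0516, 0, 0], [-1, 0.0038, -0.0516, 0, 0], [-1, 0.0038, -0.0513, 0, 0], [-1, 0, 0, 0, 0]]]}}

```text
time_s: 21.12
ee_pos: [0.5525, 0.015, 0.119]
ee_rot: [0.999, 0.034, 0.0, -0.0]
wrist_force: [-0.2, -0.4, -2.4]
opening: 0.204
```

```bash
python3 - <<'E'
from h import *
import pickle
d=cam("wrist"); pickle.dump(d,open("w6.pkl","wb")); save(d,"w6.png",(180,60,480,300),2.4)
p=np.array([.6230,.0150,.0476]); s=state(); print(s["time_s"],s["opening"],s["wrist_force"])
w=st2w(p,(-.065,0)); print(plan(w[0],w[1],-.005,p[2]-np.pi/2))
for q in [(-.138,-.057,.008),(-.138,.103,.008),(-.032,.0135,.016),(-.032,-.0135,.016),(-.117,.0225,.016),(-.117,-.0225,.016)]: print(q,w2px(d,[*st2w(p,q[:2]),q[2]]).round(1))
e=pickle.load(open("w5.pkl","rb")); a=px2w(e,324,153,.1495+.006); print("stub end rel tcp",a-np.array([.5474,-.4016,.1189]))
E
```

```text
21.175 0.19621137332447738 [ 0.18729361 -0.05329171 -1.13293712]
{'twist': np.float64(0.0183), 'shift': [0.0053, 0.0015, 0.1239], 'curyaw': np.float64(-1.5049), 'pos': [0.5527, 0.0131, 0.1189], 'j6': np.float64(1.462)}
(-0.138, -0.057, 0.008) [382.7 255.9]
(-0.138, 0.103, 0.008) [220.1 252.6]
(-0.032, 0.0135, 0.016) [312.  146.6]
(-0.032, -0.0135, 0.016) [343.  147.2]
(-0.117, 0.0225, 0.016) [301.4 237.5]
(-0.117, -0.0225, 0.016) [349.3 238.4]
stub end rel tcp [0.04962766 0.00471227 0.0366    ]
```

View pics/w6.png

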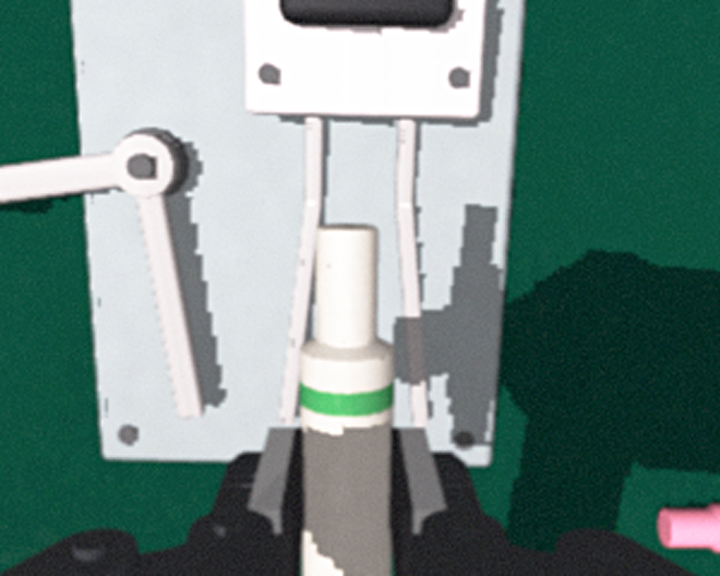

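The lane rails, open lever and held gauge are visible. The lane sits about 1–2 mm to station −y of my estimate, so I correct for that and lower.

>>> {"op": "arm_command", "data": {"rows": [[[-1, 0, 0, 0, 0.018], [-1, 0.0053, 0.0025, 0.03, 0], [-1, 0, 0, 0.05, 0], [-1, 0, 0, 0.035, 0], [-1, 0, 0, 0.009, 0]]]}}

```text
time_s: 21.8
ee_pos: [0.5564, 0.0084, -0.0082]
ee_rot: [1.0, 0.02, -0.002, -0.0]
wrist_force: [-0.6, -0.1, -1.5]
opening: 0.201
```

>>> {"op": "arm_command", "data": {"rows": [[[-1, 0, 0, 0, 0], [-1, 0, 0, 0.002, 0], [-1, 0, 0, 0.002, 0], [-1, 0, 0, 0.001, 0], [-1, 0, 0, 0, 0]]]}}

```text
time_s: 22.42
ee_pos: [0.5582, 0.0097, -0.0106]
ee_rot: [1.0, 0.021, 0.0, -0.0]
wrist_force: [-0.7, 0.5, -1.1]
opening: 0.202
```

>>> {"op": "arm_command", "data": {"rows": [[[-1, 0, 0, 0.001, 0], [-1, 0, 0, 0.001, 0], [-1, 0, 0, 0.001, 0], [-1, 0, 0, 0, 0], [-1, 0, 0, 0, 0]]]}}

```text
time_s: 23.05
ee_pos: [0.5582, 0.0096, -0.0135]
ee_rot: [1.0, 0.021, -0.0, -0.0]
wrist_force: [-2.1, 1.5, 3.0]
opening: 0.203
```

```bash
python3 - <<'E'
from h import *
import pickle
d=cam("wrist"); pickle.dump(d,open("w7.pkl","wb")); save(d,"w7.png",(200,60,440,300),2.4)
p=np.array([.6230,.0141,.0476]); s=state(); print(s["time_s"],s["opening"],s["wrist_force"],s["ee_pos"],s["ft_torque"])
w=st2w(p,(-.065,0)); print(plan(w[0],w[1],-.0134,p[2]-np.pi/2))
E
```

```text
23.1 0.19991489991212139 [-3.27901294 -0.60821574  2.98641339] [ 0.55816103  0.00965051 -0.01345412] [0.00698544 0.52265064 0.02068373]
{'twist': np.float64(-0.0048), 'shift': [-0.0, -0.0014, -0.0001], 'curyaw': np.float64(-1.528), 'pos': [0.5582, 0.0097, -0.0135], 'j6': np.float64(1.479)}
```

View pics/w7.png

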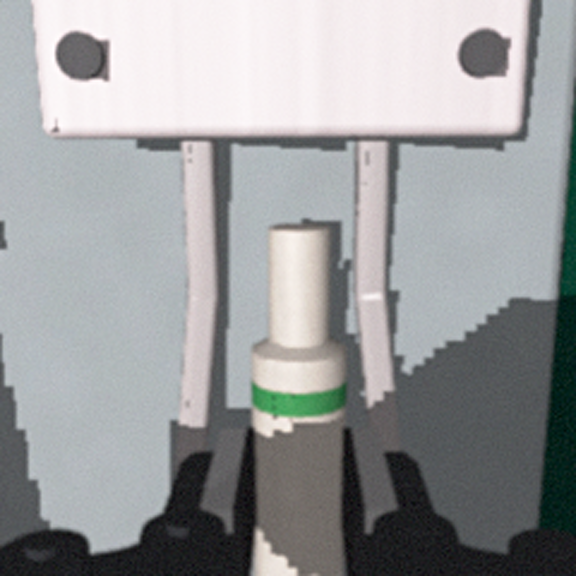

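The gauge rests on the lane floor, lengthwise, about 3 mm to the −y side (axis 299 px against a lane middle of 286 px in the crop). I centre it, release, and move behind it.

>>> {"op": "arm_command", "data": {"rows": [[[-1, 0, -0.0015, 0, 0], [-1, 0, -0.0015, 0, 0], [-1, 0, 0, 0, 0], [-0.3, 0, 0, 0, 0], [-0.3, 0, 0, 0, 0]]]}}

```text
time_s: 23.72
ee_pos: [0.5577, 0.0129, -0.0141]
ee_rot: [1.0, 0.021, -0.0, -0.0]
wrist_force: [0.0, 0.3, 1.2]
opening: 0.349
```

>>> {"op": "arm_command", "data": {"rows": [[[-0.2, 0, 0, -0.02, 0], [-0.2, 0, 0, -0.03, 0], [-1, -0.037, 0, 0, 0], [-1, -0.038, 0, 0, 0], [-1, 0, 0, 0, 0]]]}}

```text
time_s: 24.35
ee_pos: [0.4809, 0.0096, 0.0356]
ee_rot: [1.0, 0.021, -0.001, -0.0]
wrist_force: [-0.9, -0.5, -0.0]
opening: 0.003
```

>>> {"op": "arm_command", "data": {"rows": [[[-1, 0, 0, 0.03, 0], [-1, 0, 0, 0.015, 0], [-1, 0, 0, 0.002, 0], [-1, 0, 0, 0.001, 0], [-1, 0, 0, 0, 0]]]}}

```text
time_s: 24.98
ee_pos: [0.4838, 0.0094, -0.011]
ee_rot: [1.0, 0.021, 0.001, -0.0]
wrist_force: [-0.0, -0.5, 0.6]
opening: -0.003
```

```bash
python3 - <<'E'
from h import *
import pickle
d=cam("wrist"); pickle.dump(d,open("w8.pkl","wb")); save(d,"w8.png",(180,40,460,320),2.1)
p=np.array([.6230,.0141,.0476]); s=state(); print(s["time_s"],s["opening"],s["wrist_force"],s["ee_pos"])
for x in (-.019,-.025): w=st2w(p,(x,0)); print(plan(w[0],w[1],-.015,p[2]-np.pi/2))
E
```

```text
25.025 0.0040679813543548155 [-0.36064765 -0.45887945  0.16726183] [ 0.48370939  0.00939402 -0.01098353]
{'twist': np.float64(-0.0048), 'shift': [0.1204, 0.0019, 0.0042], 'curyaw': np.float64(-1.528), 'pos': [0.4837, 0.0094, -0.011], 'j6': np.float64(1.471)}
{'twist': np.float64(-0.0048), 'shift': [0.1144, 0.0019, 0.0042], 'curyaw': np.float64(-1.528), 'pos': [0.4837, 0.0094, -0.011], 'j6': np.float64(1.471)}
```

View pics/w8.png

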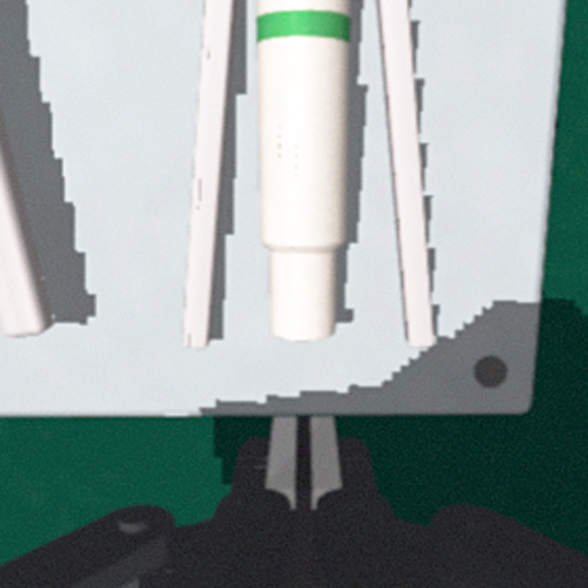

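All 12 views are used, so from here I check by numbers. The gauge is well aligned, and I push.

>>> {"op": "arm_command", "data": {"rows": [[[-1, 0, 0, 0.004, 0], [-1, 0.01, 0, 0, 0], [-1, 0.01, 0, 0, 0], [-1, 0.01, 0, 0, 0], [-1, 0.01, 0, 0, 0]]]}}

```text
time_s: 25.65
ee_pos: [0.5238, 0.0112, -0.0157]
ee_rot: [1.0, 0.021, -0.0, -0.0]
wrist_force: [-2.0, -1.1, 1.8]
opening: -0.0
```

>>> {"op": "arm_command", "data": {"rows": [[[-1, 0.01, 0, 0, 0], [-1, 0.01, 0, 0, 0], [-1, 0.01, 0, 0, 0], [-1, 0.01, 0, 0, 0], [-1, 0.01, 0, 0, 0]]]}}

```text
time_s: 26.28
ee_pos: [0.5737, 0.0133, -0.0157]
ee_rot: [1.0, 0.021, 0.0, -0.0]
wrist_force: [-2.7, -0.1, 0.8]
opening: -0.001
```

>>> {"op": "arm_command", "data": {"rows": [[[-1, 0.006, 0, 0, 0], [-1, 0.006, 0, 0, 0], [-1, 0.006, 0, 0, 0], [-1, 0.003, 0, 0, 0], [-1, 0.002, 0, 0, 0]]]}}

```text
time_s: 26.9
ee_pos: [0.5961, 0.0142, -0.0157]
ee_rot: [1.0, 0.021, -0.0, -0.0]
wrist_force: [-0.7, 0.4, 0.3]
opening: 0.0
```

>>> {"op": "arm_command", "data": {"rows": [[[-1, 0.001, 0, 0, 0], [-1, 0.001, 0, 0, 0], [-1, 0.001, 0, 0, 0], [-1, 0.001, 0, 0, 0], [-1, 0, 0, 0, 0]]]}}

```text
time_s: 27.52
ee_pos: [0.6001, 0.0145, -0.0157]
ee_rot: [1.0, 0.021, 0.0, -0.0]
wrist_force: [0.2, 0.2, -1.3]
opening: 0.002
```

>>> {"op": "arm_command", "data": {"rows": [[[-1, 0.001, 0, 0, 0], [-1, 0.001, 0, 0, 0], [-1, 0.001, 0, 0, 0], [-1, 0.001, 0, 0, 0], [-1, 0, 0, 0, 0]]]}}

```text
time_s: 28.15
ee_pos: [0.6042, 0.0146, -0.0157]
ee_rot: [1.0, 0.021, 0.0, -0.0]
wrist_force: [0.0, 0.5, -0.2]
opening: 0.001
```

```bash
python3 - <<'E'
from h import *
s=state();print(s["ee_pos"],s["wrist_force"])
d=cam("wrist");g=cv2.cvtColor(d["img"],cv2.COLOR_RGB2GRAY)
p=np.array([.623,.0157,.0476])
for x in (0,-.008,-.02): print(x,w2px(d,[*st2w(p,(x,0)),.0175 if x<0 else .041]).round(1))
u=int(w2px(d,[*st2w(p,(-.008,0)),.0175])[0]); print(u,g[120:280:4,u].tolist(),g[120:280:4,u-12].tolist())
E
```

```text
[ 0.60416669  0.01462403 -0.01570891] [ 0.02823863  0.52600805 -0.17103527]
0 [320.4 236.7]
-0.008 [321.  233.8]
-0.02 [321.2 256.7]
321 [173, 169, 169, 60, 46, 46, 48, 53, 52, 52, 51, 48, 55, 33, 30, 245, 242, 240, 241, 241, 240, 240, 241, 241, 242, 241, 242, 241, 228, 237, 130, 48, 48, 46, 44, 37, 29, 28, 36, 39] [168, 170, 173, 62, 58, 48, 53, 45, 52, 55, 52, 55, 54, 39, 21, 249, 245, 244, 245, 246, 244, 243, 244, 244, 244, 244, 244, 244, 238, 128, 93, 94, 81, 91, 96, 97, 97, 92, 85, 24]
```

>>> {"op": "arm_command", "data": {"rows": [[[-1, 0.001, 0, 0, 0], [-1, 0.001, 0, 0, 0], [-1, 0, 0, 0, 0], [-1, 0, 0, 0, 0], [-1, 0, 0, 0, 0]]]}}

```text
time_s: 28.82
ee_pos: [0.6048, 0.0146, -0.0157]
ee_rot: [1.0, 0.021, -0.002, -0.0]
wrist_force: [-7.9, -0.7, 5.1]
opening: -0.002
```

>>> {"op": "arm_command", "data": {"rows": [[[-1, 0.001, 0, 0, 0], [-1, 0.001, 0, 0, 0], [-1, 0, 0, 0, 0], [-1, 0, 0, 0, 0], [-1, 0, 0, 0, 0]]]}}

```text
time_s: 29.45
ee_pos: [0.6047, 0.0146, -0.0158]
ee_rot: [1.0, 0.021, -0.004, 0.0]
wrist_force: [-18.4, -1.0, 12.4]
opening: 0.001
```

Blocked at exactly the expected home position with 18 N. I back off, and check the rear end by pixels.

>>> {"op": "arm_command", "data": {"rows": [[[-1, -0.006, 0, 0, 0], [-1, -0.02, 0, 0, 0], [-1, -0.02, 0, -0.02, 0], [-1, -0.02, 0, -0.04, 0], [-1, 0, 0, -0.04, 0]]]}}

```text
time_s: 30.08
ee_pos: [0.5411, 0.012, 0.0852]
ee_rot: [1.0, 0.021, 0.0, -0.0]
wrist_force: [0.8, -0.4, 0.8]
opening: -0.001
```

>>> {"op": "arm_command", "data": {"rows": [[[-1, 0, 0, -0.03, 0], [-1, 0, 0, 0, 0], [-1, 0, 0, 0, 0], [-1, 0, 0, 0, 0], [-1, 0, 0, 0, 0]]]}}

```text
time_s: 30.7
ee_pos: [0.5416, 0.012, 0.1131]
ee_rot: [1.0, 0.021, -0.001, -0.0]
wrist_force: [1.0, -1.1, -0.3]
opening: -0.001
```

```bash
python3 - <<'E'
from h import *
import pickle
d=cam("wrist");pickle.dump(d,open("w9.pkl","wb"));g=cv2.cvtColor(d["img"],cv2.COLOR_RGB2GRAY)
p=np.array([.623,.0153,.0476]); s=state(); print(s["time_s"],s["ee_pos"],s["opening"])
for x,y,z in ((0,0,.041),(0,.0375,.041),(0,-.0375,.041),(0,0,.008),(-.008,0,.025),(-.008,0,.0175),(-.018,.075,.027),(-.138,.103,.008),(-.138,-.057,.008)): print(x,y,z,w2px(d,[*st2w(p,(x,y)),z]).round(1))
u,v=w2px(d,[*st2w(p,(-.008,0)),.0175]).astype(int)
for r in range(v-22,v+24,2): print(r,g[r,u-30:u+32:2].tolist())
k=np.array([-.018-.07*np.cos(1.497),.075+.07*np.sin(1.497)]); w=st2w(p,k); print(plan(w[0],w[1],.012,p[2]-np.pi/2))
print("knob px",w2px(d,[*w,.062]),[(r["xyz"],r["conf"]) for r in recognise("wrist","lever_knob")])
E
```

```text
30.75 [0.54172928 0.0119567  0.1134271 ] 0.0007447319118838831
0 0 0.041 [322.7  92.4]
0 0.0375 0.041 [272.1  92.6]
0 -0.0375 0.041 [373.2  92.2]
0 0 0.008 [322.8  94.7]
-0.008 0 0.025 [322.8 104.1]
-0.008 0 0.0175 [322.8 104.3]
-0.018 0.075 0.027 [229.1 117.6]
-0.138 0.103 0.008 [216.1 246.8]
-0.138 -0.057 0.008 [383.2 246.2]
82 [255, 255, 255, 255, 255, 255, 255, 255, 255, 255, 255, 255, 255, 255, 255, 255, 255, 255, 255, 255, 255, 254, 255, 255, 255, 255, 255, 255, 255, 255, 255]
84 [255, 255, 255, 255, 255, 255, 255, 255, 255, 255, 255, 255, 255, 255, 255, 255, 255, 255, 255, 255, 255, 254, 254, 255, 255, 255, 255, 255, 255, 255, 255]
86 [255, 255, 255, 255, 255, 255, 255, 255, 255, 255, 255, 255, 255, 255, 255, 255, 255, 255, 255, 255, 255, 254, 255, 255, 255, 255, 255, 255, 255, 255, 255]
88 [255, 255, 255, 255, 255, 255, 255, 255, 255, 255, 255, 255, 255, 255, 255, 255, 255, 255, 255, 255, 255, 255, 255, 255, 255, 255, 255, 255, 255, 255, 255]
90 [255, 255, 255, 255, 255, 255, 255, 255, 255, 255, 255, 255, 255, 255, 255, 255, 255, 254, 255, 255, 255, 253, 254, 255, 254, 255, 2
[... 2424 characters left out ...]
[237, 236, 238, 239, 236, 243, 250, 248, 219, 130, 235, 233, 237, 236, 237, 238, 234, 237, 236, 234, 234, 235, 235, 234, 222, 248, 247, 245, 180, 194, 238]
124 [236, 236, 237, 239, 236, 243, 250, 247, 219, 128, 236, 235, 238, 237, 238, 237, 237, 233, 235, 233, 234, 233, 237, 237, 222, 248, 248, 244, 180, 190, 237]
126 [236, 237, 238, 237, 237, 241, 250, 247, 221, 129, 235, 238, 238, 237, 238, 239, 236, 235, 234, 236, 234, 236, 236, 237, 224, 247, 247, 242, 180, 204, 234]
{'twist': np.float64(-0.0048), 'shift': [0.0583, -0.1443, 0.1014], 'curyaw': np.float64(-1.528), 'pos': [0.5417, 0.012, 0.1134], 'j6': np.float64(1.482)}
knob px [116.6040719  126.99948804] [([0.5906, 0.0926, 0.0228], 0.73)]
```

The rear end edge is at row 103.5, against 104 predicted for 8 mm out, so the gauge is home. Now the lever.

>>> {"op": "arm_command", "data": {"rows": [[[0.2, 0.0195, -0.048, 0, 0], [0.2, 0.019, -0.048, 0, 0], [0.2, 0.019, -0.0477, 0, 0], [0.2, 0, 0, 0, 0], [0.2, 0, 0, 0, 0]]], "newtons": 40}}

```text
time_s: 31.42
ee_pos: [0.5931, 0.1577, 0.1139]
ee_rot: [1.0, 0.022, -0.0, 0.0]
wrist_force: [-0.5, -0.2, -0.2]
opening: 0.601
```

```bash
python3 - <<'E'
from h import *
d=cam("wrist");s=state();print(s["ee_pos"],s["opening"],plan(.593,.158,.012))
g=cv2.cvtColor(d["img"],cv2.COLOR_RGB2GRAY)
u,v=w2px(d,[.593,.158,.062]); print(u,v)
x=int(u);y=int(v)
for r in range(y-30,y+32,4): print(r,g[r,x-32:x+33:4].tolist())
E
```

```text
[0.59317654 0.15714997 0.11410099] 0.6022701714697836 {'twist': 0, 'shift': [-0.0001, -0.0009, 0.1021], 'curyaw': np.float64(-1.5287), 'pos': [0.5932, 0.1571, 0.1141], 'j6': np.float64(1.728)}
321.9297762345415 205.76198146559187
175 [63, 60, 63, 68, 63, 66, 64, 62, 64, 69, 69, 67, 67, 61, 68, 61, 62]
179 [66, 64, 65, 64, 65, 72, 67, 63, 70, 64, 64, 66, 63, 68, 68, 66, 62]
183 [65, 62, 66, 63, 67, 62, 65, 71, 64, 63, 72, 69, 65, 64, 64, 62, 65]
187 [63, 63, 64, 62, 64, 62, 63, 66, 64, 67, 37, 50, 43, 57, 83, 115, 158]
191 [70, 64, 63, 72, 68, 61, 66, 65, 44, 28, 195, 202, 140, 151, 242, 248, 210]
195 [64, 67, 66, 63, 67, 65, 68, 37, 28, 36, 36, 130, 132, 132, 132, 130, 126]
199 [74, 69, 63, 65, 64, 71, 69, 39, 28, 29, 33, 127, 125, 128, 134, 131, 137]
203 [70, 70, 66, 64, 67, 67, 71, 33, 27, 33, 29, 108, 98, 71, 44, 32, 36]
207 [65, 65, 66, 63, 64, 61, 70, 35, 41, 30, 35, 57, 64, 31, 38, 33, 33]
211 [62, 66, 64, 66, 66, 70, 69, 34, 33, 44, 29, 56, 67, 35, 34, 35, 34]
215 [68, 66, 65, 68, 63, 67, 63, 30, 36, 31, 37, 69, 64, 68, 43, 43, 33]
219 [66, 64, 70, 64, 63, 66, 68, 68, 48, 50, 68, 65, 63, 62, 65, 72, 65]
223 [69, 67, 70, 61, 66, 66, 65, 68, 62, 67, 62, 66, 70, 70, 68, 65, 64]
227 [63, 69, 66, 65, 68, 67, 66, 63, 68, 68, 63, 64, 67, 68, 64, 64, 63]
231 [64, 64, 63, 64, 64, 63, 61, 67, 66, 63, 62, 61, 64, 61, 67, 65, 61]
235 [65, 67, 64, 70, 68, 64, 63, 67, 69, 67, 63, 64, 62, 64, 67, 62, 61]
```

>>> {"op": "arm_command", "data": {"rows": [[[0.2, 0, 0, 0.05, 0], [0.2, 0, -0.001, 0.052, 0], [0.2, 0, 0, 0, 0], [-1, 0, 0, 0, 0], [-1, 0, 0, 0, 0]]]}}

```text
time_s: 32.1
ee_pos: [0.5952, 0.159, 0.0157]
ee_rot: [1.0, 0.021, 0.003, -0.0]
wrist_force: [-0.0, -0.7, 0.8]
opening: 0.18
```

>>> {"op": "arm_command", "data": {"rows": [[[-1, 0, 0, 0, 0], [-1, 0, 0, 0, 0], [-1, 0, 0, 0, 0], [-1, 0, 0, 0, 0], [-1, 0, 0, 0, 0]]]}}

```text
time_s: 32.72
ee_pos: [0.5954, 0.1582, 0.0157]
ee_rot: [1.0, 0.021, 0.003, 0.0]
wrist_force: [-0.7, -4.7, 7.2]
opening: 0.136
```

>>> {"op": "arm_command", "data": {"rows": [[[-1, 0, 0, -0.003, 0], [-1, 0, 0, 0, 0], [-1, 0, 0, 0, 0], [-1, 0, 0, 0, 0], [-1, 0, 0, 0, 0]]]}}

```text
time_s: 33.35
ee_pos: [0.594, 0.1579, 0.016]
ee_rot: [1.0, 0.021, 0.001, 0.001]
wrist_force: [1.2, -4.3, -4.7]
opening: 0.138
```

```bash
python3 - <<'E'
from h import *
s=state();print(s["ee_pos"],s["ee_rot"],s["wrist_force"],s["ft_torque"],s["opening"],s["joint_pos"])
for q in("swab_jar","ring_gauge","cap_bin","marker","tape"): 
    get_image("top") if q=="swab_jar" else 0
    print(q,[(np.round(r["xyz"],3).tolist(),round(r["conf"],2)) for r in recognise("top",q)[:2]])
E
```

```text
[0.59395331 0.15786825 0.01595882] [9.99775597e-01 2.11571022e-02 7.63935152e-04 7.40972319e-04] [ 1.21781276 -4.33856838 -4.70981751] [-0.70188028 -0.44249858  0.10487242] 0.13835605791899294 [ 0.20059369  0.42621968  1.33430805 -0.00176288  1.37982636  1.72940618]
swab_jar [([0.711, 0.326, 0.037], 0.81)]
ring_gauge [([0.616, 0.308, 0.017], 0.61)]
cap_bin [([0.627, 0.444, 0.023], 0.92)]
marker [([0.44, 0.308, 0.014], 0.75)]
tape [([0.713, -0.393, 0.021], 0.8), ([0.472, -0.284, 0.015], 0.23)]
```

>>> {"op": "arm_command", "data": {"rows": [[[-1, -0.003, 0.0002, 0, 0], [-1, -0.0137, 0.0031, 0, 0], [-1, -0.0157, 0.0075, 0, 0], [-1, -0.0134, 0.0112, 0, 0], [-1, -0.0102, 0.0141, 0, 0]]]}}

```text
time_s: 34.28
ee_pos: [0.5395, 0.1202, 0.0161]
ee_rot: [1.0, 0.021, 0.001, -0.0]
wrist_force: [2.2, -0.5, -5.9]
opening: 0.14
```

>>> {"op": "arm_command", "data": {"rows": [[[-1, -0.0064, 0.0163, 0, 0], [-1, -0.0021, 0.0138, 0, 0], [-1, 0, 0.003, 0, 0], [-1, 0, 0, 0, 0], [-1, 0, 0, 0, 0]]]}}

```text
time_s: 34.9
ee_pos: [0.5289, 0.0871, 0.0157]
ee_rot: [1.0, 0.022, -0.004, -0.0]
wrist_force: [-15.8, -0.4, 8.0]
opening: 0.135
```

```bash
python3 - <<'E'
from h import *
s=state(); p=np.array([.6230,.0153,.0476]); v=st2w(p,(-.018,.075)); k=s["ee_pos"][:2]-v
print(s["ee_pos"],s["wrist_force"],s["opening"],"r",np.hypot(*k),"ang",np.arctan2(k[1],-k[0])+p[2])
E
```

```text
[0.52886669 0.08714664 0.01572907] [-15.84724767  -0.43115388   8.03762759] 0.13540397264680137 r 0.07261873907988269 ang 0.01713577861526823
```

>>> {"op": "arm_command", "data": {"rows": [[[-1, 0.002, 0.002, 0, 0], [-1, 0, 0, 0, 0], [-1, 0, 0, 0, 0], [-1, 0, 0, 0, 0], [-1, 0, 0, 0, 0]]]}}

```text
time_s: 35.52
ee_pos: [0.5289, 0.0855, 0.0156]
ee_rot: [1.0, 0.022, -0.006, -0.0]
wrist_force: [-26.4, 0.5, 15.5]
opening: 0.133
```

>>> {"op": "arm_command", "data": {"rows": [[[-0.2, 0, 0, 0, 0], [0, 0, 0, 0, 0], [0, 0, 0, -0.03, 0], [0, 0, 0, -0.05, 0], [0, 0, 0, -0.05, 0]]]}}

```text
time_s: 36.15
ee_pos: [0.534, 0.0849, 0.1471]
ee_rot: [1.0, 0.021, 0.0, -0.0]
wrist_force: [1.6, 0.8, -0.5]
opening: 0.499
```

```bash
python3 - <<'E'
from h import *
p=np.array([.6230,.0153,.0476])
d=cam("top"); s=state(); print(s["time_s"],s["ee_pos"],s["wrist_force"])
print([(r["xyz"],r["conf"]) for r in recognise("top","read_button_top")],[(r["xyz"],r["conf"]) for r in recognise("top","trigger_box")])
im=d["img"][160:204,380:428]; hsv=cv2.cvtColor(im.copy(),cv2.COLOR_RGB2HSV)
g=cv2.cvtColor(im.copy(),cv2.COLOR_RGB2GRAY)
m=(hsv[...,1]<70).astype(np.uint8); v,u=np.nonzero(m); print("box px",u.min()+380,u.max()+380,v.min()+160,v.max()+160)
for r in range(6,36,1): print(r+160,g[r,10:38].tolist())
w=cam("wrist"); 
for a in(0,.1): q=st2w(p,(-.018-.07*np.cos(a),.075+.07*np.sin(a))); print("knob",a,q,w2px(w,[*q,.062]).round(1))
gw=cv2.cvtColor(w["img"],cv2.COLOR_RGB2GRAY); c=w2px(w,[*st2w(p,(-.088,.075)),.062]).astype(int)
for r in range(c[1]-20,c[1]+21,4): print(r,gw[r,c[0]-24:c[0]+25:3].tolist())
E
```

```text
36.2 [0.5371455  0.08527032 0.15548693] [ 0.46415556 -0.28224847  6.90948234]
[([0.6017, -0.2382, 0.0415], 0.53)] [([0.6034, -0.2388, 0.0189], 0.6), ([0.5956, 0.0027, 0.0138], 0.31)]
box px 393 415 168 193
166 [59, 57, 57, 57, 57, 58, 54, 56, 56, 51, 53, 52, 54, 52, 57, 56, 52, 55, 56, 57, 57, 55, 58, 59, 58, 60, 56, 56]
167 [59, 60, 60, 53, 58, 62, 66, 66, 64, 63, 64, 66, 60, 58, 60, 56, 57, 53, 52, 56, 54, 54, 56, 54, 62, 56, 57, 60]
168 [57, 60, 57, 55, 72, 103, 121, 126, 120, 120, 127, 126, 114, 95, 95, 90, 84, 74, 70, 72, 61, 65, 64, 61, 54, 56, 57, 59]
169 [56, 57, 56, 65, 101, 158, 191, 198, 198, 196, 202, 203, 185, 167, 160, 159, 149, 139, 133, 131, 127, 122, 116, 106, 85, 64, 50, 60]
170 [60, 59, 57, 75, 123, 177, 208, 212, 214, 213, 214, 214, 213, 209, 210, 209, 206, 205, 203, 201, 195, 195, 190, 174, 132, 74, 52, 56]
171 [60, 55, 58, 81, 131, 182, 208, 213, 209, 210, 210, 212, 208, 202, 201, 201, 206, 212, 216, 215, 214, 214, 213, 198, 152, 87, 57, 56]
172 [56, 59, 59, 85, 138, 184, 210, 212, 212, 211, 201, 194, 177, 152, 133, 132, 147, 176, 192, 207, 212, 212, 211, 198, 1
[... 3404 characters left out ...]
191 [194, 238, 236, 235, 233, 235, 237, 27, 31, 29, 27, 48, 118, 119, 116, 120, 115]
195 [194, 237, 236, 234, 235, 233, 219, 71, 83, 73, 62, 81, 241, 175, 161, 154, 234]
199 [183, 234, 236, 234, 233, 234, 203, 71, 74, 59, 61, 77, 237, 234, 233, 234, 234]
203 [177, 233, 234, 235, 232, 235, 237, 91, 58, 57, 55, 168, 235, 233, 234, 233, 234]
207 [147, 212, 235, 234, 232, 231, 236, 237, 235, 234, 236, 233, 235, 235, 233, 232, 231]
211 [123, 216, 235, 231, 232, 232, 237, 235, 234, 233, 233, 237, 233, 232, 232, 232, 234]
215 [144, 235, 235, 233, 232, 235, 233, 232, 232, 233, 235, 236, 233, 233, 233, 232, 233]
219 [131, 236, 236, 139, 127, 177, 231, 232, 231, 231, 233, 234, 236, 236, 232, 231, 232]
```

The lever is shut: the knob is at column 324, and 321 was predicted for angle 0. Now the button.

```bash
python3 - <<'E'
from h import *
import pickle
d=pickle.load(open("top0.pkl","rb")); b=px2w(d,405.7,178.7,.044); print(b,px2w(d,404.3,180.5,.022))
print(plan(b[0],b[1],.06))
E
```

```text
[ 0.60592425 -0.24150627  0.044     ] [ 0.60515292 -0.24204216  0.022     ]
{'twist': 0, 'shift': [0.057, 0.3293, 0.0867], 'curyaw': np.float64(-1.5282), 'pos': [0.5347, 0.085, 0.1466], 'j6': np.float64(1.618)}
```

>>> {"op": "arm_command", "data": {"rows": [[[-1, 0.0079, 0.0469, 0, 0], [-1, 0.0079, 0.0469, 0, 0], [-1, 0.0079, 0.0469, 0, 0], [-1, 0.0079, 0.0469, 0, 0], [-1, 0.0079, 0.0469, 0, 0]]]}}

```text
time_s: 36.98
ee_pos: [0.5829, -0.1489, 0.1432]
ee_rot: [1.0, 0.021, -0.001, -0.001]
wrist_force: [-0.3, 0.3, -0.0]
opening: -0.001
```

>>> {"op": "arm_command", "data": {"rows": [[[-1, 0.0079, 0.0469, 0, 0], [-1, 0.0079, 0.0469, 0, 0], [-1, 0, 0, 0.05, 0], [-1, 0, 0, 0.05, 0], [-1, 0, 0, 0.025, 0]]]}}

```text
time_s: 37.6
ee_pos: [0.6003, -0.2395, 0.0141]
ee_rot: [1.0, 0.021, -0.004, -0.002]
wrist_force: [-0.3, 0.6, -0.6]
opening: 0.001
```

>>> {"op": "arm_command", "data": {"rows": [[[-1, 0, 0, 0.003, 0], [-1, 0, 0, 0.003, 0], [-1, 0, 0, 0.003, 0], [-1, 0, 0, 0, 0], [-1, 0, 0, 0, 0]]]}}

```text
time_s: 38.22
ee_pos: [0.6035, -0.2406, 0.0119]
ee_rot: [1.0, 0.021, 0.0, 0.0]
wrist_force: [0.0, 1.0, -1.1]
opening: -0.002
```

>>> {"op": "arm_command", "data": {"rows": [[[-1, 0, 0, 0.002, 0], [-1, 0, 0, 0.002, 0], [-1, 0, 0, 0.002, 0], [-1, 0, 0, 0.001, 0], [-1, 0, 0, 0, 0]]]}}

```text
time_s: 38.85
ee_pos: [0.6035, -0.2406, 0.0047]
ee_rot: [1.0, 0.021, 0.0, 0.0]
wrist_force: [0.8, -0.5, 5.3]
opening: 0.003
```

>>> {"op": "arm_command", "data": {"rows": [[[-1, 0, 0, 0.001, 0], [-1, 0, 0, 0.001, 0], [-1, 0, 0, 0.001, 0], [-1, 0, 0, 0, 0], [-1, 0, 0, 0, 0]]]}}

```text
time_s: 39.48
ee_pos: [0.6037, -0.2407, 0.0043]
ee_rot: [1.0, 0.021, 0.001, 0.0]
wrist_force: [-6.8, 3.1, 18.1]
opening: -0.003
```

The button is on its stop: 5.3 N at the end of its travel, then 18 N with no further motion. I let go, retreat and check.

>>> {"op": "arm_command", "data": {"rows": [[[-1, 0, 0, -0.02, 0], [-1, 0, 0, -0.05, 0], [-1, 0, 0, -0.05, 0], [-1, 0, 0, -0.03, 0], [-1, 0, 0, 0, 0]]]}}

```text
time_s: 40.1
ee_pos: [0.6042, -0.2409, 0.1543]
ee_rot: [1.0, 0.021, 0.002, 0.001]
wrist_force: [0.0, 0.4, 0.3]
opening: -0.0
```

>>> {"op": "arm_command", "data": {"rows": [[[-1, -0.02, -0.05, 0, 0], [-1, -0.02, -0.05, 0, 0], [-1, -0.02, -0.05, 0, 0], [-1, 0, 0, 0, 0], [-1, 0, 0, 0, 0]]]}}

```text
time_s: 40.72
ee_pos: [0.5364, -0.0933, 0.15]
ee_rot: [1.0, 0.022, -0.001, -0.0]
wrist_force: [-0.3, 0.4, -0.5]
opening: 0.002
```

```bash
python3 - <<'E'
from h import *
import pickle
d=cam("wrist"); s=state(); print(s["time_s"],s["ee_pos"],s["wrist_force"])
p=np.array([.6230,.0153,.0476]); g=cv2.cvtColor(d["img"],cv2.COLOR_RGB2GRAY)
for n,q in dict(rear=(-.008,0,.0175),blade=(-.018,0,.026),knob=(-.088,.075,.062)).items():
    c=w2px(d,[*st2w(p,q[:2]),q[2]]).astype(int); print(n,c)
    if 20<c[0]<620 and 20<c[1]<380:
        for r in range(c[1]-12,c[1]+15,2): print(r,g[r,c[0]-18:c[0]+19:3].tolist())
cam("top")
for q in("test_plug","marker","ring_gauge","tape","swab_jar","cap_bin"): print(q,[(np.round(r["xyz"],3).tolist(),round(r["conf"],2)) for r in recognise("top",q)[:2]])
E
```

```text
40.775 [ 0.53665644 -0.09377713  0.1502117 ] [-0.11632353  0.65643881  0.21545942]
rear [209  94]
82 [246, 249, 244, 241, 236, 240, 232, 233, 231, 230, 229, 223, 219]
84 [135, 127, 128, 121, 141, 141, 150, 145, 140, 121, 123, 128, 125]
86 [213, 232, 131, 128, 252, 255, 252, 183, 144, 128, 120, 123, 244]
88 [244, 253, 157, 122, 255, 255, 255, 243, 195, 127, 123, 123, 255]
90 [248, 251, 172, 114, 255, 255, 254, 243, 200, 129, 123, 157, 253]
92 [241, 251, 182, 112, 255, 255, 255, 246, 203, 130, 120, 156, 245]
94 [241, 251, 212, 115, 205, 222, 200, 171, 156, 140, 144, 173, 251]
96 [239, 251, 228, 112, 188, 238, 240, 240, 241, 237, 239, 238, 251]
98 [239, 250, 228, 106, 150, 237, 238, 237, 235, 234, 233, 231, 243]
100 [227, 232, 227, 225, 226, 232, 232, 231, 232, 233, 237, 237, 236]
102 [251, 251, 252, 253, 253, 252, 252, 252, 253, 253, 253, 253, 254]
104 [249, 249, 249, 249, 249, 250, 250, 250, 250, 250, 250, 250, 252]
106 [248, 248, 249, 249, 248, 249, 250, 250, 250, 249, 250, 251, 251]
108 [250, 249, 249, 250, 249, 249, 250, 250, 250, 250, 251, 250, 253]
blade [207 105]
93 [239, 239, 2
[... 1301 characters left out ...]
3, 61, 21, 27, 18]
190 [73, 65, 61, 66, 63, 62, 67, 71, 70, 73, 31, 28, 25]
192 [67, 64, 66, 65, 62, 58, 65, 62, 63, 67, 30, 51, 140]
194 [67, 67, 60, 65, 64, 63, 57, 60, 65, 47, 62, 230, 241]
196 [60, 65, 64, 64, 62, 63, 63, 62, 51, 48, 105, 239, 237]
198 [60, 61, 63, 62, 68, 65, 59, 61, 56, 60, 82, 239, 234]
200 [62, 65, 64, 63, 61, 67, 64, 67, 69, 61, 62, 237, 237]
202 [64, 63, 62, 63, 63, 68, 66, 60, 58, 62, 57, 231, 237]
204 [62, 59, 68, 63, 64, 60, 60, 70, 65, 68, 59, 231, 234]
test_plug []
marker [([0.441, 0.295, 0.014], 0.45), ([0.71, 0.323, 0.032], 0.43)]
ring_gauge []
tape [([0.717, -0.395, 0.02], 0.53)]
swab_jar [([0.71, 0.32, 0.035], 0.81)]
cap_bin [([0.628, 0.444, 0.022], 0.95)]
```

The blade crosses the lane squarely at the expected rows (101–109), the gauge's rear end is at row 94 as predicted, and no seen bystander has moved. I hand in.

```bash
python3 -c "
from bench import *
print(hand_in(), state()['time_s'])"
```

```text
the job is handed in; nothing more can be done
the job is handed in; nothing more can be done
```

The job is done and handed in. I opened the lever to about 1.5 rad and laid the white gauge with the green band in the lane. I then pushed it home, shut the lever, pressed the button and backed off, with the clock at about 41 s.

**Last checks**
- **Gauge:** it stopped at the expected home position with 18 N. Its rear end shows at the pixel row predicted for 8 mm out of the mouth.
- **Lever:** the blade crosses the lane where it should, and the knob position gives an angle of about 0.
- **Button:** it gave 5.3 N through its travel, then 18 N with no further motion. I did not measure that it sprang back up; the arm is clear of it.
- **Bystanders:** marker, tape, swab jar and cap bin are within detector noise of their starting places. The last picture gave no detection for test_plug or ring_gauge. The arm had no noticed contact with either. An earlier reading showed the ring and the marker both 13 mm off in y; the marker later read back at its start, so I took that as detector noise.

**What disagreed or went wrong**
- **Fingertips:** the real fingertips end about 33 mm behind the stated TCP. The first grasp on the knob therefore missed, and I measured the offset by touching the bench.
- **Second knob grasp:** the tool stopped about 4 mm higher than commanded, with about 7 N and no cause found. The grip held anyway.

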